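# Check a bench air pump with its dip gauge rod

### The job

Check the bench air pump with its gauge rod: draw the rod out of its rack, push it into the pump's sloping dip tube until its collar rests on the mouth of the tube, keep it there for a second, then draw it right out. Finish while still holding the rod in the gripper: hold it still and level, with its tip over the white card and about 10 cm above it, so that the tip can be read. Leave the other things on the bench where they are.

Things in the scene. Friction and masses are not known exactly. Their poses are not given: they have to be found in the camera images.
- gauge_rod: Loose gauge rod, 60-130 g: steel shaft 8 mm thick (x 0 to +110 mm, tip at +x), steel collar 30 mm across (x 0 to -8), flat black handle 14 mm wide (y), 30 mm high (z), x -8 to -78. Origin on the shaft's axis at the collar's shaft-side face, which stops on the tube; z up in the rack. Balances at about x -24. Starts level in the rack.
- rod_tip (a point): Free end of the gauge rod's shaft, on its axis, 110 mm from the collar's face.
- rod_handle (a point): A good place to grip the gauge rod: on its axis, in the handle, 50 mm behind the collar's face; pinch the 14 mm width (rod y) from above. Beside and below this part of the handle there is room for fingers down to 10 mm above the bench.
- rod_rack: Fixed plywood rack, base 60 mm wide, 8 mm thick, x -125 to +55 mm. Origin on the bench under the channel's front end; x points out of the open front, z up. Channel x -120 to 0: 18 mm wide, floor 46 mm, walls to 58 mm above the bench, block 34 mm wide. The rod's axis lies 50 mm above the bench, tip to -x; collar and handle lie on a 12 mm wide rib, x 0 to 50, 35 mm high.
- rack_mouth (a point): Front end of the rack's channel, at the rod's resting axis height (50 mm). Two dark steel bridges, 40 mm wide, 5 mm thick, undersides 58 mm above the bench, at rack x -24 to 0 and -108 to -84, keep the shaft from being lifted: draw it along rack +x until the tip is past this point (about 115 mm). At the start the collar's face is 4 to 12 mm in front of it.
- pump: Fixed bench air pump: finned aluminium box 140 x 122 x 70 mm (x -100 to +40 mm from its origin) with a black round motor behind it to x -155, 81 mm high. Origin on the bench; x points level to the side to which the dip tube slopes up and out; z up. But for the tube nothing of it is higher than 82 mm.
- dip_tube: The pump's fixed steel dip tube, 125 mm long, bore 14 mm, mouth flared to 20 mm inside, 28 mm outside. Origin at the mouth's centre, 125 mm above the bench, 75 mm along pump x; z along the axis out of the mouth, 40 degrees above level; y level. The rod goes in along -z with its x along tube -z, any turn about its axis; the collar stops on the rim with its face at z = 0.
- card: White paper reading card fixed flat on the bench, 110 mm (its x) by 90 mm (y), 2 mm thick; origin under its centre.
- phone: Loose bystander: whole phone lying flat, 145 x 70 x 9 mm, black; origin under its centre.
- open_phone: Loose bystander: opened phone lying flat, 145 x 70 x 11 mm, green board showing; origin under its centre.
- parts_tray: Loose bystander: white plastic parts tray with four pockets, 90 x 65 x 20 mm; origin under its centre.
- flux_bottle: Loose bystander: small clear bottle standing upright, 40 mm across, 90 mm tall; origin under its centre.
- screwdriver: Loose bystander: small screwdriver lying flat, 130 mm long, under 30 mm high; x axis along it towards its blade.
- tape_roll: Loose bystander: roll of tape lying flat, 70 mm across, 20 mm high; origin under its centre.

How it is judged:
On the way, in this order (a step that is already met when the one before it is completed fails the run):
1. the rod is drawn out of the rack's channel, held by the gripper (x of rod_tip in the frame of rod_rack above 0.003 m and contact force between the fingers and gauge_rod above 0.5 N), for 0.1 s.
2. the rod is in the dip tube with its collar on the mouth for 0.8 s (z of gauge_rod in the frame of dip_tube below 0.004 m and distance between gauge_rod and dip_tube below 0.01 m and z of rod_tip in the frame of dip_tube below -0.1 m and angle between the x axis of gauge_rod and the z axis of dip_tube, either way round below 0.15 rad and contact force between the fingers and gauge_rod above 0.5 N), for 0.8 s.
3. the rod is drawn right out of the tube, held by the gripper (z of rod_tip in the frame of dip_tube above 0.002 m and contact force between the fingers and gauge_rod above 0.5 N), for 0.1 s.
At the end, for the whole second after the job is handed in: The gripper holds the gauge rod still (under 0.03 m/s) and level within 8 degrees, its tip straight above the card (within 55 mm of its centre along its length, 45 mm across) and 60 to 150 mm above the bench, the rod resting on nothing else (angle between gauge_rod's own x axis and vertical between 1.4308 and 1.7108 rad and x of rod_tip in the frame of card between -0.055 and 0.055 m and y of rod_tip in the frame of card between -0.045 and 0.045 m and height (world z) of rod_tip between 0.06 and 0.15 m and linear speed of gauge_rod below 0.03 m/s and angular speed of gauge_rod below 0.2 rad/s and contact force between the fingers and gauge_rod above 0.5 N and contact force between gauge_rod and pump below 0.05 N and contact force between gauge_rod and rod_rack below 0.05 N and contact force between gauge_rod and card below 0.05 N and contact force between gauge_rod and phone below 0.05 N and contact force between gauge_rod and open_phone below 0.05 N and contact force between gauge_rod and parts_tray below 0.05 N and contact force between gauge_rod and flux_bottle below 0.05 N and contact force between gauge_rod and screwdriver below 0.05 N and contact force between gauge_rod and tape_roll below 0.05 N); the arm keeps its last pose, push and grip.
It fails at once if a bystander (phone, opened phone, tray, bottle, screwdriver, tape) is moved more than 30 mm (distance of any of phone, open_phone, parts_tray, flux_bottle, screwdriver, tape_roll from where it was at the start of the episode above 0.03 m).
It also fails if it takes over 70 s, if anything falls off the work surface, if the arm or the gripper's body presses on something with over 40 N, if the wrist force passes 120 N, or if a joint passes its speed limit or range.

### The arm

A 7-joint arm with a two-finger parallel gripper is mounted at the origin on the work surface. World frame = base frame: x ahead of the robot, y to its left, z up, the work surface at z = 0. Lengths are in m, angles in rad, forces in N, time in s.
With the tool pointing down it reaches from about 0.4 to 0.85 m from the base axis. Payload 4.5 kg.
Tool frame: the origin (TCP) lies midway between the tips of the shut fingers; the grasp point (between the pads) lies 19 mm behind it; z points along the fingers, y is the line along which they close (so a half turn about z gives the same grasp; the last joint's range is limited). The gripper opens to 88 mm and grips with 3 to 60 N. Pads are 18 mm wide; open, the fingers measure 123 mm over their backs; the gripper's body (75 mm by 187 mm) begins 45 mm behind the grasp point.
Start: joints at [1.135, 0.689, -0.195, 1.565, 0.157, 0.902, -0.215], TCP at [0.283, -0.557, 0.239] pointing down, gripper open.
Joint ranges: [-3.01, 3.01], [-0.46, 2.08], [-1.47, 1.51], [0.13, 2.56], [-1, 4.14], [0.04, 2.09], [-2.66, 2.66]. Speed limits (rad/s): [2.57, 2.57, 3.14, 3.14, 3.14, 3.14, 3.14].

### API

Orientations are given as a unit quaternion [x, y, z, w].
In Python, from plant import r gives the robot as it stands.
- The arm moves only by the tool carry_out, never from a script. Its argument "plan" is a list of rows, each an object with "rot": the turn, a rotation vector about the tool's x, y, z in rad, a list of three; "xyz": the shift along the tool's x, y, z in m, a list of three; "grip": the closure in counts, from 0 (fully open) to 255 (shut). In form: [{"rot": [wx, wy, wz], "xyz": [dx, dy, dz], "grip": grip}, ...]. A call has 1 to 8 rows; each row is the pose to reach, as a shift and turn from the pose commanded when the call began, along the tool's axes at that moment; what a row does not reach only later rows make up. A row lasts 1/12 s, in which the tool goes at most 41.7 mm and 7.16 degrees, less where a joint would pass 70% of its speed; a pose out of reach is approached as far as the arm can. A call with a gripper value outside its range is refused whole. The fingers move at their own pace and stop on an object; "squeeze" is the grip in N (left out, the last holds). Time passes only in rows, so rows that repeat a pose let the fingers close. It gives the time, the measured TCP pose, the force, the opening and the grip force at its end, in the units of the state.
- r.get_state(): the state, without advancing time (a new reading comes with each control period).
- r.snapshot(name): name is "scene" or "side" or "wrist"; returns the picture (480x640x3 uint8, red, green, blue); there is no depth.
- r.camera_params(name): a dict with "fx", "fy", "cx", "cy" (pixels), "position" and "attitude" of the camera in the world; the wrist camera has in their place "hand_eye" (4x4, takes a point from camera to tool coordinates, whose origin is the TCP and whose axes are the flange's). Camera axes: x right, y down, z forward; pixel columns grow to the right and rows downward; lengths in m; the calibration is good to about 2 mm. A picture is of the moment at which its call begins: read the wrist's pose just before it. camera_params takes no time and is no camera call.
- r.finish_job(): hands the job in; it is judged then, once.
The state is a dict: "clock": time; "q": joint angles; "qd": joint speeds; "joint_torque": joint torques, N m; "tool_pos": TCP position; "eef_rot": TCP orientation; "contact_force": force on the tool from outside, world axes, zero at the start; "moment": the same for the moment, N m; "opening": opening from 0.0 (shut) to 1.0 (fully open); "finger_force": force on a finger pad.
Only numpy, scipy, OpenCV 4.12 (cv2) and the standard library are available. Lean on these libraries where they do the work, as an engineer would, in place of code of your own. Each camera call takes 0.05 s, during which the arm holds its last target. There are 200 camera calls.

## Working session

There is one attempt and no reset: what is moved stays moved. The work goes in short steps, Python scripts to look and compute and a tool call to move; the robot and the scene stay as the last step left them, time stands still between calls to the robot, and variables do not carry over. Pictures are saved under pics/ and viewed, at most 10 in all, crops included, and the job is handed in when it is done.

Besides the shell and the picture viewer there is one more tool, called after ">>>" as name([rows], argument=value, ...), one row to a line, values as JSON. carry_out: Moves the arm, as the interface text tells. Its arguments: {"type":"object","properties":{"plan":{"type":"array"},"squeeze":{"type":"number"}},"required":["plan"]}

```bash
mkdir -p pics; ls
python3 - <<'E'
from plant import r
import cv2
s=r.get_state(); print({k:s[k] for k in('clock','tool_pos','eef_rot','opening')})
for n in('scene','side','wrist'):
    print(n,r.camera_params(n)); cv2.imwrite(f'pics/{n}0.png',r.snapshot(n)[:,:,::-1])
E
```

```text
pics
{'clock': 0.0, 'tool_pos': array([ 0.28263155, -0.55675563,  0.23791168]), 'eef_rot': array([ 9.72520084e-01,  2.32817252e-01, -2.81396492e-04, -8.56655437e-04]), 'opening': 0.9999563896788024}
scene {'fx': 499.60947993828773, 'fy': 499.60947993828773, 'cx': 318.95726880658367, 'cy': 239.45623676261604, 'position': array([ 0.83738461, -0.5368578 ,  0.91501515]), 'attitude': array([ 0.90942713,  0.2648272 , -0.08778016, -0.30838855])}
side {'fx': 487.9719158337892, 'fy': 487.9719158337892, 'cx': 322.30288155095815, 'cy': 236.4587987698558, 'position': array([0.29891849, 0.59602117, 0.88746952]), 'attitude': array([-0.13781327,  0.93585155, -0.3214256 ,  0.04330089])}
wrist {'fx': 366.771789139141, 'fy': 366.771789139141, 'cx': 321.44233001173586, 'cy': 230.4892067813912, 'hand_eye': array([[-5.16141563e-04, -9.52336319e-01, -3.05049618e-01,
         7.97083231e-02],
       [ 9.99999859e-01, -4.54197957e-04, -2.74028470e-04,
        -9.04240718e-05],
       [ 1.22414351e-04, -3.05049717e-01,  9.52336419e-01,
        -1.47855613e-01],
       [ 0.00000000e+00,  0.00000000e+00,  0.00000000e+00,
         1.00000000e+00]])}
```

View pics/scene0.png

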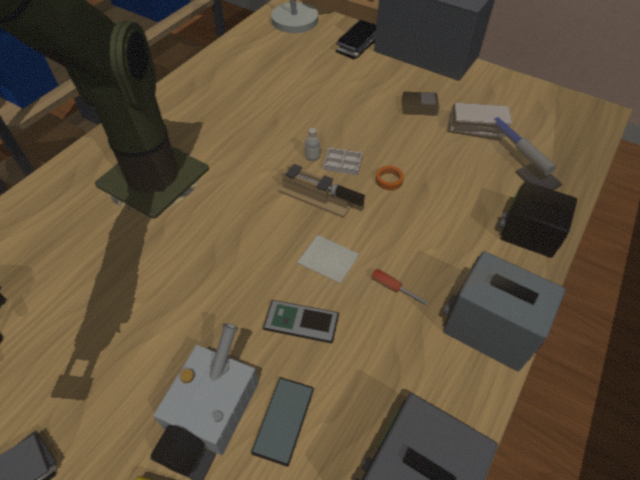

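View pics/side0.png

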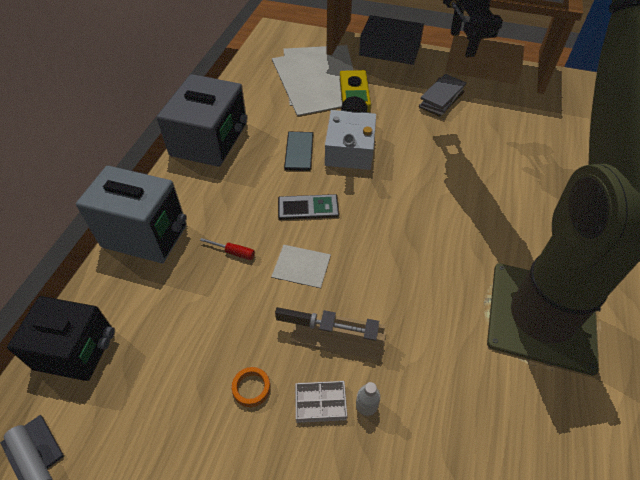

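The scene view shows the rack at (320,188) with the handle towards (363,198), the card at (329,258), the pump at (210,395) and the tube mouth near (230,327). In the side view the rack is at (330,325), the card at (301,266) and the tube mouth near (349,140). I'll enlarge these next.

```bash
cat > h.py <<'E'
from plant import r
import numpy as np, cv2
from scipy.spatial.transform import Rotation as R
def cam(n,pose=None):
    p=r.camera_params(n)
    K=(p['fx'],p['fy'],p['cx'],p['cy'])
    if n=='wrist':
        T=np.eye(4);s=pose or r.get_state();T[:3,:3]=R.from_quat(s['eef_rot']).as_matrix();T[:3,3]=s['tool_pos']
        M=T@p['hand_eye'];return K,M[:3,:3],M[:3,3]
    return K,R.from_quat(p['attitude']).as_matrix(),np.array(p['position'])
def ray(c,uv):
    (fx,fy,cx,cy),A,o=c
    d=A@np.array([(uv[0]-cx)/fx,(uv[1]-cy)/fy,1]);return o,d/np.linalg.norm(d)
def onz(c,uv,z):
    o,d=ray(c,uv);return o+d*(z-o[2])/d[2]
def tri(c1,u1,c2,u2):
    o1,d1=ray(c1,u1);o2,d2=ray(c2,u2)
    t=np.linalg.lstsq(np.c_[d1,-d2],o2-o1,rcond=None)[0]
    a,b=o1+t[0]*d1,o2+t[1]*d2;return (a+b)/2,np.linalg.norm(a-b)
def proj(c,P):
    (fx,fy,cx,cy),A,o=c;q=A.T@(np.array(P)-o);return np.array([fx*q[0]/q[2]+cx,fy*q[1]/q[2]+cy])
E
python3 - <<'E'
from h import *
S=cam('scene');D=cam('side')
a=cv2.imread('pics/scene0.png');b=cv2.imread('pics/side0.png')
def crop(im,x,y,w,h): return cv2.resize(im[y:y+h,x:x+w],(400,300),interpolation=cv2.INTER_CUBIC)
cv2.imwrite('pics/c1.png',np.vstack([np.hstack([crop(a,275,150,100,75),crop(b,270,290,120,90)]),np.hstack([crop(a,180,310,100,75),crop(b,310,100,80,60)])]))
print(onz(S,(329,258),.002),onz(D,(301,266),.002))
print(tri(S,(363,198),D,(278,316)), tri(S,(230,327),D,(349,140)))
for n,im,c,w in(('s',a,S,(290,225,370,290)),('d',b,D,(265,240,340,295))):
    hsv=cv2.cvtColor(im,cv2.COLOR_BGR2HSV);m=((hsv[...,1]<70)&(hsv[...,2]>130)).astype('u1')
    k=np.zeros_like(m);k[w[1]:w[3],w[0]:w[2]]=m[w[1]:w[3],w[0]:w[2]]
    cs=max(cv2.findContours(k,0,2)[0],key=cv2.contourArea)
    bx=cv2.boxPoints(cv2.minAreaRect(cs));ap=cv2.approxPolyDP(cs,5,True)[:,0]
    print(n,[onz(c,p,.002)[:2].round(3) for p in ap])
E
```

```text
[0.51306854 0.02238444 0.002     ] [0.51040414 0.02703822 0.002     ]
(array([0.50595806, 0.18146618, 0.04912448]), np.float64(0.0015438908681738258)) (array([ 0.48594089, -0.27086522,  0.12011027]), np.float64(0.0002513260560613616))
s [array([0.455, 0.063]), array([ 0.457, -0.023]), array([ 0.567, -0.012]), array([0.561, 0.069])]
d [array([ 0.567, -0.016]), array([0.562, 0.07 ]), array([0.456, 0.064]), array([ 0.458, -0.023])]
```

View pics/c1.png

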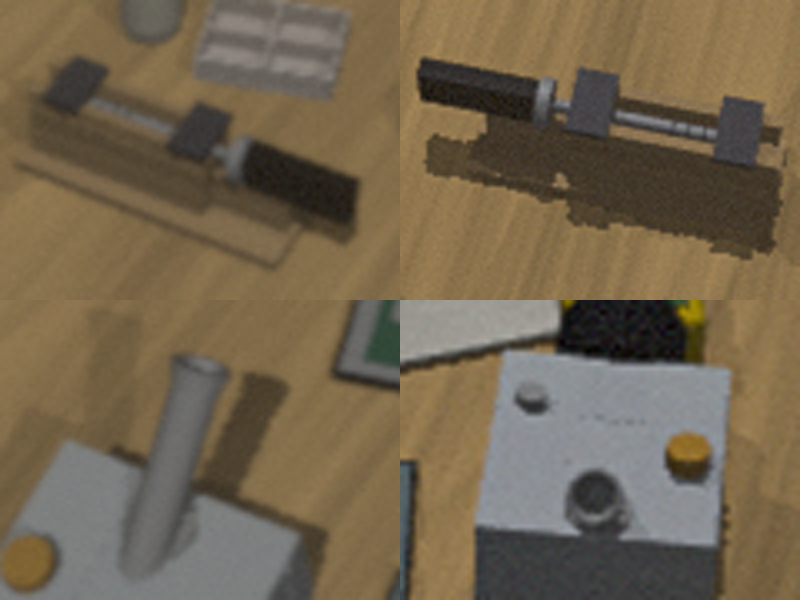

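The crops are clear. In the scene image the bridges' tops are near (325.5,182.8) and (294.1,170.8), the collar is near (334,190), and the tube rim is at (230,326.5). In the side image the rim is near (348.6,138.4) and the pump's top corners are visible.

Run:
```python
from h import *
S=cam('scene');D=cam('side')
s1=lambda u,v:(275+u/4,150+v/4)
d1=lambda u,v:(270+(u-400)/3.3333,290+v/3.3333)
d2=lambda u,v:(310+(u-400)/5,100+(v-300)/5)
s2=lambda u,v:(180+u/4,310+(v-300)/4)
print('front br',onz(S,s1(202,131),.063),onz(D,d1(592,102),.063))
print('back br',onz(S,s1(76.5,83),.063),onz(D,d1(740,130),.063))
print('tri',tri(S,s1(202,131),D,d1(592,102)),tri(S,s1(76.5,83),D,d1(740,130)))
print('mouth',tri(S,s2(201,366),D,d2(593,494)))
c=[onz(D,d2(*p),.07) for p in((505,352),(731,370),(718,545),(476,527))]
print('box',np.round(c,3)); 
for i in range(4):
    e=c[(i+1)%4]-c[i];print(np.linalg.norm(e).round(3),np.degrees(np.arctan2(e[1],e[0])).round(1))
c=[onz(S,s2(*p),.07) for p in((68,438),(303,540))];e=c[1]-c[0];print('scene front',c,np.linalg.norm(e),np.degrees(np.arctan2(e[1],e[0])))
# handle top far end & collar at z .065/.05
print('handle end tri',tri(S,s1(352,195),D,d1(419,80)))
```

```text
front br [0.41399427 0.16485737 0.063     ] [0.40901395 0.17010075 0.063     ]
back br [0.32960386 0.15797596 0.063     ] [0.32478981 0.16290693 0.063     ]
tri (array([0.41063272, 0.16826027, 0.05839772]), np.float64(0.002263502419457243)) (array([0.32590977, 0.16121117, 0.05867688]), np.float64(0.0022290430537419592))
mouth (array([ 0.48712766, -0.27096269,  0.12338288]), np.float64(0.00028791867834528176))
box [[ 0.574 -0.427  0.07 ]
 [ 0.455 -0.448  0.07 ]
 [ 0.432 -0.313  0.07 ]
 [ 0.549 -0.291  0.07 ]]
0.12 -170.0
0.137 100.0
0.12 10.8
0.139 -80.0
scene front [array([ 0.43527817, -0.31451957,  0.07      ]), array([ 0.55549044, -0.2960938 ,  0.07      ])] 0.12161619514018712 8.714301293358062
handle end tri (array([0.50950784, 0.1787537 , 0.05093772]), np.float64(0.0022601669117815566))
```

```bash
cat >> h.py <<'E'
def Rt(az,pitch=0):
    """tool rotation: tool x = -rod x, rod x at azimuth az-180, rod x dipping by pitch (deg)"""
    a=np.radians(az);p=np.radians(pitch)
    x=np.array([np.cos(a)*np.cos(p),np.sin(a)*np.cos(p),np.sin(p)])
    z=np.array([np.cos(a)*np.sin(p),np.sin(a)*np.sin(p),-np.cos(p)])
    return R.from_matrix(np.c_[x,np.cross(z,x),z])
def go(P,Q):
    s=r.get_state();C=R.from_quat(s['eef_rot'])
    print('xyz',C.inv().apply(np.array(P)-s['tool_pos']).round(4),'rot',(C.inv()*Q).as_rotvec().round(4),'t',round(s['clock'],2))
E
python3 -c "
from h import *
go([.481,.173,.2],Rt(4.8))
D=cam('side')
print('tray',onz(D,(321,402),.01),'tape',onz(D,(251,387),.01),'bottle',onz(D,(367,400),.03))"
```

```text
xyz [ 0.5073 -0.5609  0.0388] rot [-0.0013  0.0004  0.3861] t 0.15
tray [0.38170282 0.30347752 0.01      ] tape [0.51261924 0.31408634 0.01      ] bottle [0.3030094 0.2833222 0.03     ]
```

>>> carry_out([
  {"rot": [0, 0, 0], "xyz": [0.04, -0.045, 0.003], "grip": 0},
  {"rot": [0, 0, 0], "xyz": [0.254, -0.28, 0.01], "grip": 100},
  {"rot": [0, 0, 0], "xyz": [0.254, -0.28, 0.01], "grip": 100},
  {"rot": [0, 0, 0], "xyz": [0.254, -0.28, 0.01], "grip": 100},
  {"rot": [0, 0, 0], "xyz": [0.254, -0.28, 0.01], "grip": 100},
  {"rot": [0, 0, 0], "xyz": [0.254, -0.28, 0.01], "grip": 100},
  {"rot": [0, 0, 0], "xyz": [0.254, -0.28, 0.01], "grip": 100},
  {"rot": [0, 0, 0], "xyz": [0.254, -0.28, 0.01], "grip": 100},
])

```text
clock: 0.82
tool_pos: [0.3708, -0.234, 0.2298]
eef_rot: [0.973, 0.233, 0.0, 0.0]
contact_force: [1.2, 1.0, -0.7]
opening: 0.609
finger_force: 0.0
```

```bash
python3 -c "
from h import *
print(r.get_state()['q'].round(2));go([.481,.173,.2],Rt(4.8))"
```

```text
[ 0.57  0.47 -0.16  2.11  0.14  0.57 -0.8 ]
xyz [ 0.2824 -0.3132  0.0298] rot [ 0.000e+00 -1.000e-04  3.855e-01] t 0.82
```

>>> carry_out([
  {"rot": [0, 0, 0.386], "xyz": [0.282, -0.313, 0.03], "grip": 100},
  {"rot": [0, 0, 0.386], "xyz": [0.282, -0.313, 0.03], "grip": 100},
  {"rot": [0, 0, 0.386], "xyz": [0.282, -0.313, 0.03], "grip": 100},
  {"rot": [0, 0, 0.386], "xyz": [0.282, -0.313, 0.03], "grip": 100},
  {"rot": [0, 0, 0.386], "xyz": [0.282, -0.313, 0.03], "grip": 100},
  {"rot": [0, 0, 0.386], "xyz": [0.282, -0.313, 0.03], "grip": 100},
  {"rot": [0, 0, 0.386], "xyz": [0.282, -0.313, 0.03], "grip": 100},
  {"rot": [0, 0, 0.386], "xyz": [0.282, -0.313, 0.03], "grip": 100},
])

```text
clock: 1.48
tool_pos: [0.4575, 0.0873, 0.2059]
eef_rot: [0.999, 0.042, -0.0, 0.0]
contact_force: [1.0, -0.2, -0.1]
opening: 0.604
finger_force: 0.0
```

```bash
python3 -c "
from h import *
print(r.get_state()['q'].round(2));go([.481,.173,.2],Rt(4.8))"
```

```text
[-0.31  0.54  0.03  2.07 -0.03  0.53 -1.74]
xyz [ 0.0306 -0.0834  0.0059] rot [0.0002 0.0001 0.0004] t 1.48
```

>>> carry_out([
  {"rot": [0, 0, 0], "xyz": [0.031, -0.083, 0.006], "grip": 100},
  {"rot": [0, 0, 0], "xyz": [0.031, -0.083, 0.006], "grip": 100},
  {"rot": [0, 0, 0], "xyz": [0.031, -0.083, 0.006], "grip": 100},
  {"rot": [0, 0, 0], "xyz": [0.031, -0.083, 0.006], "grip": 100},
  {"rot": [0, 0, 0], "xyz": [0.031, -0.083, 0.006], "grip": 100},
])

```text
clock: 1.9
tool_pos: [0.4808, 0.1697, 0.1998]
eef_rot: [0.999, 0.042, -0.001, 0.001]
contact_force: [-0.4, -1.2, 0.4]
opening: 0.61
finger_force: 0.0
```

```bash
python3 -c "
from h import *
s=r.get_state();print(s['tool_pos'],s['eef_rot'],s['q'].round(2))
cv2.imwrite('pics/w1.png',r.snapshot('wrist')[:,:,::-1])
c=cam('wrist',s);print([proj(c,p).round(0) for p in((.481,.173,.065),(.509,.1755,.065),(.431,.169,.065),(.411,.1675,.063),(.326,.161,.063))])"
```

```text
[0.48081677 0.16970469 0.19977392] [ 9.99114059e-01  4.20759097e-02 -5.53764533e-04  6.38618912e-04] [-0.46  0.6   0.05  1.96 -0.05  0.59 -1.86]
[array([318., 217.]), array([317., 182.]), array([318., 274.]), array([317., 294.]), array([317., 376.])]
```

View pics/w1.png

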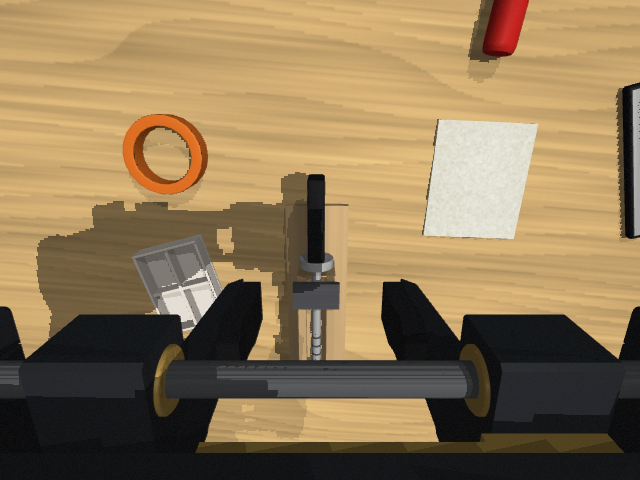

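The wrist view shows the handle top running from (316,176) to (316,258), the front bridge centred on (316,294) and the shaft at (317,350). All of this agrees with the estimates to within a millimetre or so, and the handle is in line with the tool.

```bash
python3 -c "
from h import *
c=cam('wrist')
T=R.from_quat(r.get_state()['eef_rot']);t=r.get_state()['tool_pos']
for u,z in(((316,176),.065),((316,262),.065),((316.5,294),.063),((317,340),.054)):
  P=onz(c,u,z);print(P.round(4),T.inv().apply(P-t).round(4))
"
```

```text
[0.5134 0.1755 0.065 ] [ 0.0333 -0.0045  0.1349]
[0.4418 0.1699 0.065 ] [-0.0385 -0.0049  0.1349]
[0.4113 0.1672 0.063 ] [-0.0692 -0.0046  0.137 ]
[0.3591 0.1628 0.054 ] [-0.1215 -0.0045  0.1461]
```

>>> carry_out([
  {"rot": [0, 0, 0], "xyz": [0.005, -0.0045, 0.03], "grip": 100},
  {"rot": [0, 0, 0], "xyz": [0.005, -0.0045, 0.07], "grip": 100},
  {"rot": [0, 0, 0], "xyz": [0.005, -0.0045, 0.11], "grip": 100},
  {"rot": [0, 0, 0], "xyz": [0.005, -0.0045, 0.145], "grip": 100},
  {"rot": [0, 0, 0], "xyz": [0.005, -0.0045, 0.169], "grip": 100},
  {"rot": [0, 0, 0], "xyz": [0.005, -0.0045, 0.169], "grip": 100},
  {"rot": [0, 0, 0], "xyz": [0.005, -0.0045, 0.169], "grip": 160},
  {"rot": [0, 0, 0], "xyz": [0.005, -0.0045, 0.169], "grip": 255},
], squeeze=30)

```text
clock: 2.62
tool_pos: [0.4868, 0.1741, 0.0325]
eef_rot: [0.999, 0.041, 0.001, 0.0]
contact_force: [0.4, -0.5, 0.5]
opening: 0.477
finger_force: 0.0
```

>>> carry_out([
  {"rot": [0, 0, 0], "xyz": [0, 0, 0], "grip": 255},
  {"rot": [0, 0, 0], "xyz": [0, 0, 0], "grip": 255},
  {"rot": [0, 0, 0], "xyz": [0, 0, 0], "grip": 255},
  {"rot": [0, 0, 0], "xyz": [0, 0, 0], "grip": 255},
], squeeze=30)

```text
clock: 2.95
tool_pos: [0.4865, 0.1756, 0.0321]
eef_rot: [0.999, 0.042, 0.001, -0.0]
contact_force: [0.0, -0.4, -0.6]
opening: 0.178
finger_force: 0.4
```

>>> carry_out([
  {"rot": [0, 0, 0], "xyz": [0, 0, 0], "grip": 255},
  {"rot": [0, 0, 0], "xyz": [0, 0, 0], "grip": 255},
  {"rot": [0, 0, 0], "xyz": [0, 0, -0.0015], "grip": 255},
  {"rot": [0, 0, 0], "xyz": [0.01, 0, -0.0015], "grip": 255},
  {"rot": [0, 0, 0], "xyz": [0.03, 0, -0.0015], "grip": 255},
  {"rot": [0, 0, 0], "xyz": [0.055, 0, -0.0015], "grip": 255},
  {"rot": [0, 0, 0], "xyz": [0.08, 0, -0.0015], "grip": 255},
  {"rot": [0, 0, 0], "xyz": [0.1, 0, -0.0015], "grip": 255},
], squeeze=30)

```text
clock: 3.62
tool_pos: [0.5873, 0.1837, 0.0327]
eef_rot: [0.999, 0.042, 0.001, 0.0]
contact_force: [0.8, -0.6, -0.6]
opening: 0.156
finger_force: 30.0
```

>>> carry_out([
  {"rot": [0, 0, 0], "xyz": [0.015, 0, 0], "grip": 255},
  {"rot": [0, 0, 0], "xyz": [0.03, 0, 0], "grip": 255},
  {"rot": [0, 0, 0], "xyz": [0.035, 0, 0], "grip": 255},
  {"rot": [0, 0, 0], "xyz": [0.035, 0, 0], "grip": 255},
  {"rot": [0, 0, 0], "xyz": [0.035, 0, 0], "grip": 255},
  {"rot": [0, 0, 0], "xyz": [0.035, 0, -0.02], "grip": 255},
  {"rot": [0, 0, 0], "xyz": [0.035, 0, -0.05], "grip": 255},
])

```text
clock: 4.2
tool_pos: [0.6162, 0.186, 0.0799]
eef_rot: [0.999, 0.042, -0.004, 0.001]
contact_force: [0.4, 0.1, -0.7]
opening: 0.158
finger_force: 30.0
```

```bash
python3 -c "
from h import *
a=r.snapshot('scene')[:,:,::-1];b=r.snapshot('side')[:,:,::-1];w=r.snapshot('wrist')[:,:,::-1]
cr=lambda im,x,y,w,h:cv2.resize(im[y:y+h,x:x+w],(400,300),interpolation=cv2.INTER_CUBIC)
cv2.imwrite('pics/c2.png',np.hstack([np.vstack([cr(a,280,140,160,120),cr(b,200,260,160,120)]),np.vstack([cr(w,0,0,640,480),cr(w,220,150,200,150)])]))
s=r.get_state();print(s['tool_pos'],s['eef_rot'])"
```

```text
[0.6208182  0.18714476 0.0846247 ] [ 9.99112695e-01  4.20898038e-02  1.42676468e-03 -4.85945801e-04]
```

View pics/c2.png

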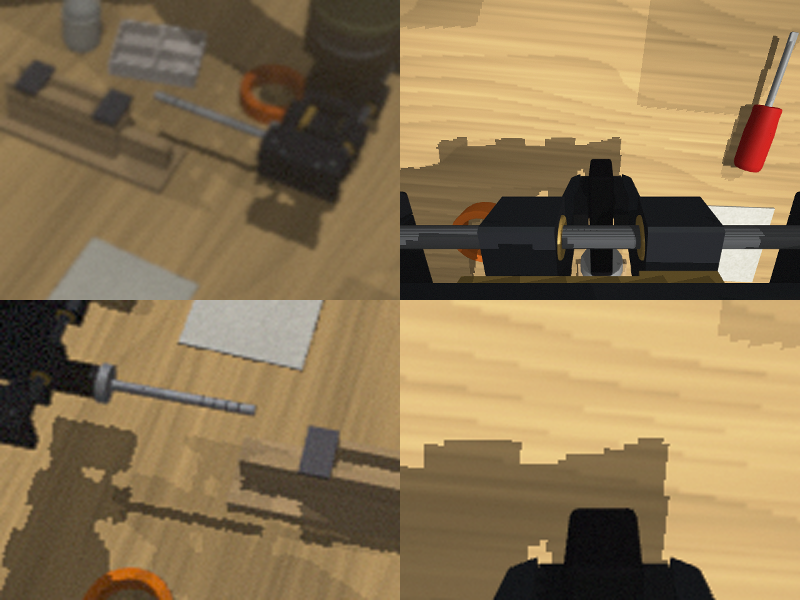

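The rod is held clear of the rack. Its tip is at about (342.4,178.8) in the scene image and (302,304) in the side image, and the wrist view shows it straight in the fingers.

```bash
python3 -c "
from h import *
S=cam('scene');D=cam('side')
P,e=tri(S,(342.4,178.8),D,(302,304));s=r.get_state()
T=R.from_quat(s['eef_rot']);print(P,e,T.inv().apply(P-s['tool_pos']))
Q,_=tri(S,(342.4+ (262-156)/2.5,178.8+(130-97)/2.5),D,(302,304));
# mid-shaft/collar face at known height line: side only
C=onz(D,(200+113/2.5,260+83/2.5),P[2]);print('collar',C,T.inv().apply(C-s['tool_pos']))
# next waypoint
go([.56,.05,.25],Rt(60))
"
```

```text
[0.45816045 0.16811453 0.09751914] 0.002637346932463204 [-0.163644    0.00527129 -0.01337223]
collar [0.56856615 0.1775822  0.09751914] [-0.05283366  0.00512298 -0.01305165]
xyz [-0.0717  0.1314 -0.1657] rot [ 6.00e-04 -3.10e-03 -9.63e-01] t 4.35
```

>>> carry_out([
  {"rot": [0, 0, -0.05], "xyz": [0, 0.0, -0.04], "grip": 255},
  {"rot": [0, 0, -0.963], "xyz": [-0.072, 0.131, -0.166], "grip": 255},
  {"rot": [0, 0, -0.963], "xyz": [-0.072, 0.131, -0.166], "grip": 255},
  {"rot": [0, 0, -0.963], "xyz": [-0.072, 0.131, -0.166], "grip": 255},
  {"rot": [0, 0, -0.963], "xyz": [-0.072, 0.131, -0.166], "grip": 255},
  {"rot": [0, 0, -0.963], "xyz": [-0.072, 0.131, -0.166], "grip": 255},
  {"rot": [0, 0, -0.963], "xyz": [-0.072, 0.131, -0.166], "grip": 255},
  {"rot": [0, 0, -0.963], "xyz": [-0.072, 0.131, -0.166], "grip": 255},
])

```text
clock: 5.02
tool_pos: [0.5584, 0.0479, 0.249]
eef_rot: [0.875, 0.485, -0.0, 0.0]
contact_force: [-0.4, -0.0, -2.1]
opening: 0.155
finger_force: 30.0
```

```bash
cat >> h.py <<'E'
M=np.array([.487,-.271,.1245]); AZ=99.8; AT=40.
def tubeTCP(tip_out,lat=0.,up=0.,L=.160):
    """TCP with the rod tip tip_out up the tube axis from the mouth"""
    q=Rt(AZ,AT);B=q.as_matrix()
    return M+B[:,0]*(tip_out+L)+B[:,2]*.019+B[:,1]*lat-B[:,2]*up,q
E
python3 -c "
from h import *
print(r.get_state()['q'].round(2));P,q=tubeTCP(.05);print(P);go(P,q)"
```

```text
[-0.    0.6  -0.27  1.75  0.21  0.83 -0.93]
[ 0.45753975 -0.10044334  0.24493055]
xyz [-0.1792 -0.0069  0.0043] rot [ 0.2544  0.6677 -0.6993] t 5.02
```

>>> carry_out([
  {"rot": [0.2544, 0.6677, -0.6993], "xyz": [-0.179, -0.007, 0.004], "grip": 255},
  {"rot": [0.2544, 0.6677, -0.6993], "xyz": [-0.179, -0.007, 0.004], "grip": 255},
  {"rot": [0.2544, 0.6677, -0.6993], "xyz": [-0.179, -0.007, 0.004], "grip": 255},
  {"rot": [0.2544, 0.6677, -0.6993], "xyz": [-0.179, -0.007, 0.004], "grip": 255},
  {"rot": [0.2544, 0.6677, -0.6993], "xyz": [-0.179, -0.007, 0.004], "grip": 255},
  {"rot": [0.2544, 0.6677, -0.6993], "xyz": [-0.179, -0.007, 0.004], "grip": 255},
  {"rot": [0.2544, 0.6677, -0.6993], "xyz": [-0.179, -0.007, 0.004], "grip": 255},
  {"rot": [0.2544, 0.6677, -0.6993], "xyz": [-0.179, -0.007, 0.004], "grip": 255},
])

```text
clock: 5.68
tool_pos: [0.4562, -0.0991, 0.244]
eef_rot: [0.647, 0.698, 0.197, -0.235]
contact_force: [0.1, 0.9, -0.3]
opening: 0.158
finger_force: 30.0
```

```bash
python3 -c "
from h import *
print(r.get_state()['q'].round(2));P,q=tubeTCP(.05);print(P);go(P,q)"
```

```text
[ 0.94  0.81 -0.87  1.8   0.    0.96  0.27]
[ 0.45753975 -0.10044334  0.24493055]
xyz [-0.0006  0.0012 -0.0016] rot [ 0.03    0.0752 -0.0865] t 5.68
```

Reachable. I'll finish the turn, settle, and look.

>>> carry_out([
  {"rot": [0.03, 0.075, -0.0865], "xyz": [-0.001, 0.001, -0.001], "grip": 255},
  {"rot": [0.03, 0.075, -0.0865], "xyz": [-0.001, 0.001, -0.001], "grip": 255},
  {"rot": [0.03, 0.075, -0.0865], "xyz": [-0.001, 0.001, -0.001], "grip": 255},
  {"rot": [0.03, 0.075, -0.0865], "xyz": [-0.001, 0.001, -0.001], "grip": 255},
  {"rot": [0.03, 0.075, -0.0865], "xyz": [-0.001, 0.001, -0.001], "grip": 255},
  {"rot": [0.03, 0.075, -0.0865], "xyz": [-0.001, 0.001, -0.001], "grip": 255},
])

```text
clock: 6.18
tool_pos: [0.4591, -0.0977, 0.2457]
eef_rot: [0.606, 0.72, 0.218, -0.259]
contact_force: [-0.3, -0.6, -0.3]
opening: 0.156
finger_force: 30.0
```

```bash
python3 -c "
from h import *
a=r.snapshot('scene')[:,:,::-1];b=r.snapshot('side')[:,:,::-1];w=r.snapshot('wrist')[:,:,::-1]
cv2.imwrite('pics/w3.png',w);cv2.imwrite('pics/s3.png',a);cv2.imwrite('pics/d3.png',b)
cr=lambda im,x,y,w,h:cv2.resize(im[y:y+h,x:x+w],(400,300),interpolation=cv2.INTER_CUBIC)
cv2.imwrite('pics/c3.png',np.vstack([np.hstack([cr(a,190,270,120,90),cr(b,300,100,100,75)]),np.hstack([cr(w,0,0,640,480),cr(w,240,280,160,120)])]))
P,q=tubeTCP(.05);go(P,q)
S=cam('scene');D=cam('side')
t=r.get_state();tip=t['tool_pos']+R.from_quat(t['eef_rot']).apply([-.16,0,-.019])
print(tip,proj(S,tip),proj(D,tip))"
```

```text
xyz [-0.0016 -0.0022 -0.0007] rot [ 0.0003  0.0064 -0.    ] t 6.33
[ 0.48245132 -0.23180144  0.15793712] [239.40245789 298.89720309] [346.89332455 138.46901   ]
```

View pics/c3.png

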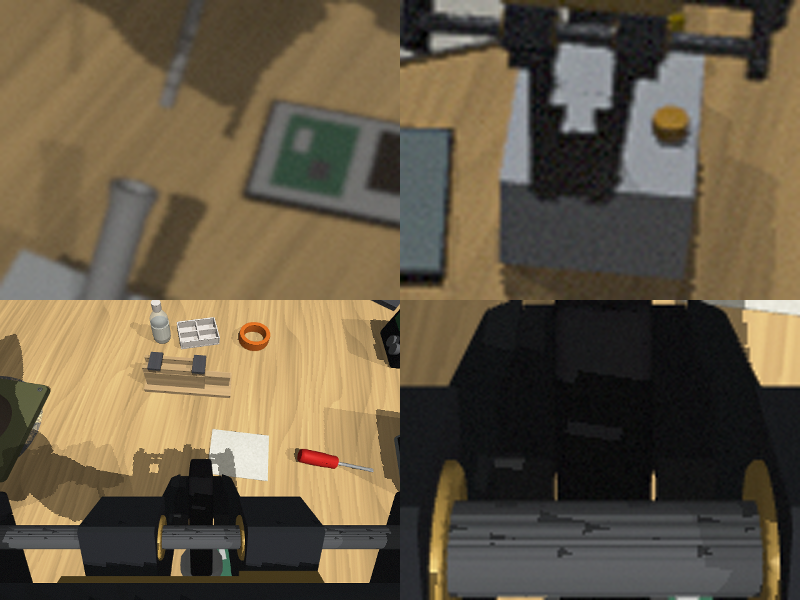

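The scene crop shows the tip about 26 px from the mouth along the tube. The rod points roughly 2 px to the right of the mouth centre, which is about 3 mm. The side view is hidden by the gripper, so I'll quantify the scene offset.

```bash
python3 -c "
from h import *
S=cam('scene');t=r.get_state();T=R.from_quat(t['eef_rot']);B=T.as_matrix()
a=cv2.cvtColor(cv2.imread('pics/s3.png'),cv2.COLOR_BGR2HSV)
# shaft centre per row by low saturation
for v in range(272,330,3):
  row=a[v,215:275];u=215+np.where(row[:,1]<60)[0];print(v,u.min() if len(u) else '',u.max() if len(u) else '',len(u),end=' | ')
tip=t['tool_pos']+T.apply([-.163,0,-.019])
col=t['tool_pos']+T.apply([-.09,0,-.019])
print();print('pred tip',proj(S,tip),'shaft',proj(S,col),'M',proj(S,M),'M.125tip dist',T.inv().apply(tip-M))
for i in range(3): print('J',i,proj(S,tip+B[:,i]*.01)-proj(S,tip))
"
```

```text
272 246 250 5 | 275 245 249 5 | 278 245 248 4 | 281 244 247 4 | 284 243 246 4 | 287 242 246 5 | 290 241 245 5 | 293 240 244 5 | 296 239 242 4 | 299 238 241 4 | 302 272 274 3 | 305 271 274 4 | 308 270 274 5 | 311 269 274 6 | 314 268 274 7 | 317 267 273 7 | 320 266 272 7 | 323 265 272 8 | 326 223 274 24 | 329 223 274 22 | 
pred tip [238.91060903 300.5154776 ] shaft [250.9503572  260.90246051] M [230.01173576 326.16396948] M.125tip dist [ 0.04867288  0.00218872 -0.0006179 ]
J 0 [ 1.64046943 -5.39745041]
J 1 [5.08341125 1.92523798]
J 2 [ 2.25220112 -0.66740582]
```

The shaft lies within 0.5 px of where the kinematics put it, so the tip model holds. I'll correct the 2 mm sideways error and start the insertion.

>>> carry_out([
  {"rot": [0, 0.004, 0], "xyz": [0, -0.002, 0], "grip": 255},
  {"rot": [0, 0.004, 0], "xyz": [-0.01, -0.002, 0], "grip": 255},
  {"rot": [0, 0.004, 0], "xyz": [-0.025, -0.002, 0], "grip": 255},
  {"rot": [0, 0.004, 0], "xyz": [-0.037, -0.002, 0], "grip": 255},
  {"rot": [0, 0.004, 0], "xyz": [-0.037, -0.002, 0], "grip": 255},
  {"rot": [0, 0.004, 0], "xyz": [-0.037, -0.002, 0], "grip": 255},
])

```text
clock: 6.83
tool_pos: [0.4623, -0.1283, 0.2201]
eef_rot: [0.607, 0.717, 0.22, -0.262]
contact_force: [-0.2, 0.4, -0.8]
opening: 0.153
finger_force: 30.0
```

```bash
python3 -c "
from h import *
a=r.snapshot('scene')[:,:,::-1];cv2.imwrite('pics/s4.png',a)
b=r.snapshot('side')[:,:,::-1]
cr=lambda im,x,y,w,h:cv2.resize(im[y:y+h,x:x+w],(400,400),interpolation=cv2.INTER_CUBIC)
cv2.imwrite('pics/c4.png',np.hstack([cr(a,205,285,60,60),cr(b,320,100,60,60)]))
t=r.get_state();T=R.from_quat(t['eef_rot']);print(T.inv().apply(t['tool_pos']+T.apply([-.163,0,-.019])-M),t['contact_force'])
P,q=tubeTCP(.01,L=.163);go(P,q)"
```

```text
[1.10790066e-02 6.30979287e-05 9.09018188e-04] [ 0.26873409 -0.33410758 -1.07166558]
xyz [-0.0011 -0.0002 -0.0008] rot [ 0.0008 -0.0005 -0.0009] t 6.93
```

View pics/c4.png

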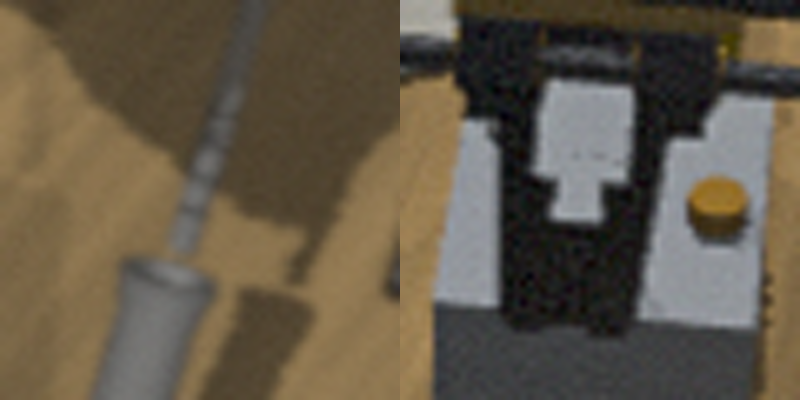

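The tip is just at the mouth, about 1 px (1.5 mm) to the right of the rim's centre, which is well inside the flare. I'll nudge it and push in.

>>> carry_out([
  {"rot": [0, 0, 0], "xyz": [0, -0.0012, -0.0008], "grip": 255},
  {"rot": [0, 0, 0], "xyz": [-0.008, -0.0012, -0.0008], "grip": 255},
  {"rot": [0, 0, 0], "xyz": [-0.016, -0.0012, -0.0008], "grip": 255},
  {"rot": [0, 0, 0], "xyz": [-0.024, -0.0012, -0.0008], "grip": 255},
  {"rot": [0, 0, 0], "xyz": [-0.032, -0.0012, -0.0008], "grip": 255},
  {"rot": [0, 0, 0], "xyz": [-0.04, -0.0012, -0.0008], "grip": 255},
  {"rot": [0, 0, 0], "xyz": [-0.04, -0.0012, -0.0008], "grip": 255},
])

```text
clock: 7.52
tool_pos: [0.4663, -0.1601, 0.1944]
eef_rot: [0.607, 0.718, 0.22, -0.261]
contact_force: [0.0, -0.2, -0.9]
opening: 0.152
finger_force: 30.0
```

```bash
python3 -c "
from h import *
t=r.get_state();T=R.from_quat(t['eef_rot']);print(T.inv().apply(t['tool_pos']+T.apply([-.163,0,-.019])-M),T.inv().apply(t['contact_force']),t['moment'])
P,q=tubeTCP(-.029,L=.163);go(P,q)"
```

```text
[-0.03170276 -0.00202231 -0.00015531] [-0.77396362 -0.02375985  0.54242552] [-0.69740372 -0.23247298 -0.02737311]
xyz [0.0027 0.0015 0.    ] rot [ 0.0013  0.0009 -0.0039] t 7.52
```

>>> carry_out([
  {"rot": [0, 0, 0], "xyz": [-0.01, 0, 0], "grip": 255},
  {"rot": [0, 0, 0], "xyz": [-0.02, 0, 0], "grip": 255},
  {"rot": [0, 0, 0], "xyz": [-0.03, 0, 0], "grip": 255},
  {"rot": [0, 0, 0], "xyz": [-0.04, 0, 0], "grip": 255},
  {"rot": [0, 0, 0], "xyz": [-0.05, 0, 0], "grip": 255},
  {"rot": [0, 0, 0], "xyz": [-0.06, 0, 0], "grip": 255},
  {"rot": [0, 0, 0], "xyz": [-0.068, 0, 0], "grip": 255},
  {"rot": [0, 0, 0], "xyz": [-0.068, 0, 0], "grip": 255},
])

```text
clock: 8.18
tool_pos: [0.475, -0.2114, 0.1507]
eef_rot: [0.607, 0.718, 0.22, -0.261]
contact_force: [0.5, -1.4, 0.6]
opening: 0.159
finger_force: 30.0
```

```bash
python3 -c "
from h import *
t=r.get_state();T=R.from_quat(t['eef_rot']);print(T.inv().apply(t['tool_pos']+T.apply([-.163,0,-.019])-M),T.inv().apply(t['contact_force']),t['moment'])
a=r.snapshot('scene')[:,:,::-1];cv2.imwrite('pics/s5.png',a)
cv2.imwrite('pics/c5.png',cv2.resize(a[270:360,190:310],(600,450),interpolation=cv2.INTER_CUBIC))"
```

```text
[-9.95655943e-02 -1.87889473e-03 -4.67082784e-05] [-0.72286432  0.26660091 -1.44393211] [-0.71870051 -0.20134745 -0.02398921]
```

View pics/c5.png

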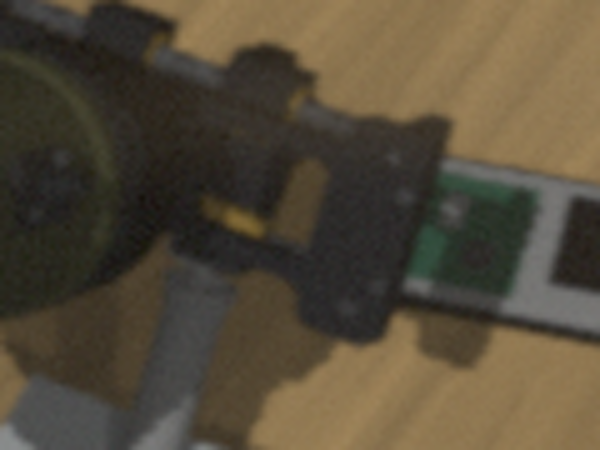

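The rod is in the tube with no force, and the gripper clears the mouth at about (205,265) in the crop. About 10 mm is left, so I'll creep.

>>> carry_out([
  {"rot": [0, 0, 0], "xyz": [-0.003, 0, 0], "grip": 255},
  {"rot": [0, 0, 0], "xyz": [-0.006, 0, 0], "grip": 255},
  {"rot": [0, 0, 0], "xyz": [-0.008, 0, 0], "grip": 255},
  {"rot": [0, 0, 0], "xyz": [-0.009, 0, 0], "grip": 255},
  {"rot": [0, 0, 0], "xyz": [-0.01, 0, 0], "grip": 255},
  {"rot": [0, 0, 0], "xyz": [-0.01, 0, 0], "grip": 255},
])

```text
clock: 8.73
tool_pos: [0.4766, -0.217, 0.1462]
eef_rot: [0.606, 0.719, 0.22, -0.261]
contact_force: [-0.3, 0.0, 0.5]
opening: 0.158
finger_force: 30.0
```

>>> carry_out([
  {"rot": [0, 0, 0], "xyz": [-0.001, 0, 0], "grip": 255},
  {"rot": [0, 0, 0], "xyz": [-0.002, 0, 0], "grip": 255},
  {"rot": [0, 0, 0], "xyz": [-0.002, 0, 0], "grip": 255},
])

```text
clock: 8.98
tool_pos: [0.4766, -0.2169, 0.146]
eef_rot: [0.605, 0.719, 0.221, -0.263]
contact_force: [-0.9, 3.9, 5.3]
opening: 0.155
finger_force: 30.0
```

>>> carry_out([
  {"rot": [0, 0, 0], "xyz": [-0.001, 0, 0], "grip": 255},
  {"rot": [0, 0, 0], "xyz": [-0.002, 0, 0], "grip": 255},
  {"rot": [0, 0, 0], "xyz": [-0.002, 0, 0], "grip": 255},
  {"rot": [0, 0, 0], "xyz": [-0.002, 0, 0], "grip": 255},
  {"rot": [0, 0, 0], "xyz": [-0.002, 0, 0], "grip": 255},
  {"rot": [0, 0, 0], "xyz": [-0.002, 0, 0], "grip": 255},
  {"rot": [0, 0, 0], "xyz": [-0.002, 0, 0], "grip": 255},
  {"rot": [0, 0, 0], "xyz": [-0.002, 0, 0], "grip": 255},
])

```text
clock: 9.65
tool_pos: [0.4766, -0.2169, 0.1459]
eef_rot: [0.604, 0.719, 0.222, -0.264]
contact_force: [-2.9, 5.1, 9.2]
opening: 0.16
finger_force: 30.0
```

```bash
python3 -c "
from h import *
t=r.get_state();T=R.from_quat(t['eef_rot']);print(T.inv().apply(t['tool_pos']+T.apply([-.163,0,-.019])-M),T.inv().apply(t['contact_force']),t['moment'])
w=r.snapshot('wrist')[:,:,::-1];cv2.imwrite('pics/c6.png',cv2.resize(w[330:480,220:420],(800,600),interpolation=cv2.INTER_CUBIC))"
```

```text
[-0.10714168 -0.0008736   0.00031838] [10.13221099 -1.98175517 -3.46068823] [1.30707636 0.48294652 0.11606522]
```

View pics/c6.png

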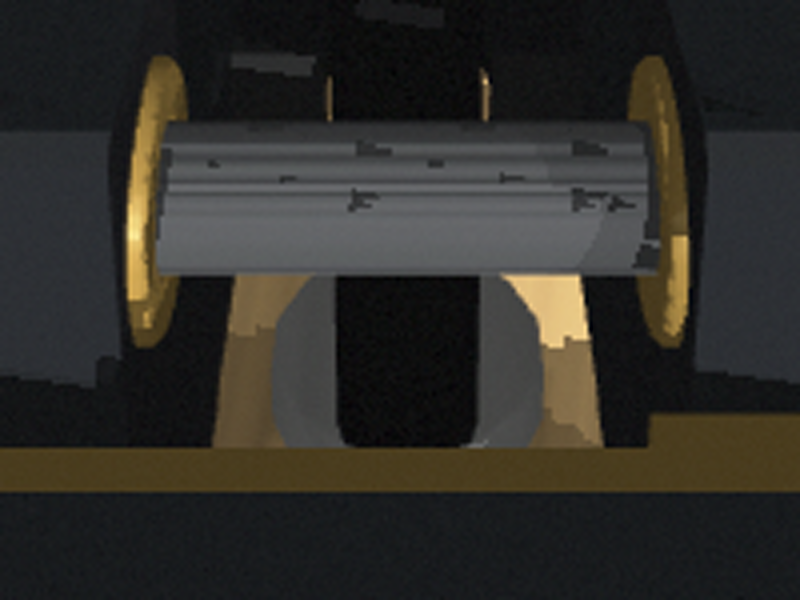

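The wrist view shows the collar circle around (407,370), square to the handle. The stop is rigid at about 10 N and at the expected depth. I'll press a little more to make sure, and hold.

>>> carry_out([
  {"rot": [0, 0, 0], "xyz": [-0.002, 0, 0], "grip": 255},
  {"rot": [0, 0, 0], "xyz": [-0.003, 0, 0], "grip": 255},
  {"rot": [0, 0, 0], "xyz": [-0.003, 0, 0], "grip": 255},
  {"rot": [0, 0, 0], "xyz": [-0.003, 0, 0], "grip": 255},
  {"rot": [0, 0, 0], "xyz": [-0.003, 0, 0], "grip": 255},
  {"rot": [0, 0, 0], "xyz": [-0.003, 0, 0], "grip": 255},
  {"rot": [0, 0, 0], "xyz": [-0.003, 0, 0], "grip": 255},
  {"rot": [0, 0, 0], "xyz": [-0.003, 0, 0], "grip": 255},
])

```text
clock: 10.37
tool_pos: [0.4768, -0.2168, 0.1457]
eef_rot: [0.602, 0.719, 0.223, -0.266]
contact_force: [-4.1, 9.2, 14.4]
opening: 0.153
finger_force: 30.0
```

>>> carry_out([
  {"rot": [0, 0, 0], "xyz": [0, 0, 0], "grip": 255},
  {"rot": [0, 0, 0], "xyz": [0, 0, 0], "grip": 255},
  {"rot": [0, 0, 0], "xyz": [0, 0, 0], "grip": 255},
  {"rot": [0, 0, 0], "xyz": [0, 0, 0], "grip": 255},
  {"rot": [0, 0, 0], "xyz": [0, 0, 0], "grip": 255},
  {"rot": [0, 0, 0], "xyz": [0, 0, 0], "grip": 255},
])

```text
clock: 10.87
tool_pos: [0.4768, -0.2168, 0.1457]
eef_rot: [0.602, 0.719, 0.223, -0.266]
contact_force: [-4.7, 8.3, 14.3]
opening: 0.156
finger_force: 30.0
```

```bash
python3 -c "
from h import *
t=r.get_state();T=R.from_quat(t['eef_rot']);print(T.inv().apply(t['tool_pos']+T.apply([-.163,0,-.019])-M),T.inv().apply(t['contact_force']),t['moment'])"
```

```text
[-0.10737724 -0.00060404  0.0007724 ] [16.1286416  -3.17683415 -4.98188565] [2.33539306 0.78171443 0.22472904]
```

Rigid stop at 17 N, held for over a second. Now I'll withdraw.

>>> carry_out([
  {"rot": [0, 0, 0], "xyz": [0.005, 0, 0], "grip": 255},
  {"rot": [0, 0, 0], "xyz": [0.015, 0, 0], "grip": 255},
  {"rot": [0, 0, 0], "xyz": [0.035, 0, 0], "grip": 255},
  {"rot": [0, 0, 0], "xyz": [0.06, 0, 0], "grip": 255},
  {"rot": [0, 0, 0], "xyz": [0.085, 0, 0], "grip": 255},
  {"rot": [0, 0, 0], "xyz": [0.11, 0, 0], "grip": 255},
  {"rot": [0, 0, 0], "xyz": [0.135, 0, 0], "grip": 255},
  {"rot": [0, 0, 0], "xyz": [0.155, 0, 0], "grip": 255},
])

```text
clock: 11.53
tool_pos: [0.4572, -0.1043, 0.2421]
eef_rot: [0.606, 0.719, 0.22, -0.261]
contact_force: [0.7, -1.0, -0.5]
opening: 0.154
finger_force: 30.0
```

>>> carry_out([
  {"rot": [0, 0, 0], "xyz": [0.01, 0, 0], "grip": 255},
  {"rot": [0, 0, 0], "xyz": [0.01, 0, 0], "grip": 255},
  {"rot": [0, 0, 0], "xyz": [0.01, 0, 0], "grip": 255},
])

```text
clock: 11.78
tool_pos: [0.4562, -0.0988, 0.247]
eef_rot: [0.606, 0.719, 0.22, -0.26]
contact_force: [-0.3, -1.0, -0.6]
opening: 0.156
finger_force: 30.0
```

```bash
python3 -c "
from h import *
t=r.get_state();T=R.from_quat(t['eef_rot']);print(T.inv().apply(t['tool_pos']+T.apply([-.163,0,-.019])-M),t['q'].round(2),t['contact_force'])
# target: tip over card centre at z .1
for az in (99.8,60,30):
  q=Rt(az);P=np.array([.511,.024,.105])-q.apply([-.163,0,-.019]);print(az,P);go(P,q)"
```

```text
[ 0.04973417 -0.00132698 -0.00092432] [ 0.97  0.86 -0.91  1.75 -0.    1.04  0.35] [-0.31018177 -0.95168711 -0.63439798]
99.8 [0.48325585 0.18462149 0.086     ]
xyz [0.1078 0.0743 0.2997] rot [ 0.0007 -0.6956 -0.0018] t 11.78
60 [0.5925     0.16516214 0.086     ]
xyz [0.079  0.1787 0.2756] rot [-0.2407 -0.6671  0.6642] t 11.78
30 [0.65216214 0.1055     0.086     ]
xyz [0.0261 0.2275 0.2315] rot [-0.4221 -0.6064  1.1644] t 11.78
```

```bash
python3 -c "
from h import *
go([.5925,.1652,.2],Rt(60))"
```

```text
xyz [0.1521 0.1787 0.1881] rot [-0.2407 -0.6671  0.6642] t 11.78
```

>>> carry_out([
  {"rot": [-0.24, -0.667, 0.664], "xyz": [0.152, 0.179, 0.188], "grip": 255},
  {"rot": [-0.24, -0.667, 0.664], "xyz": [0.152, 0.179, 0.188], "grip": 255},
  {"rot": [-0.24, -0.667, 0.664], "xyz": [0.152, 0.179, 0.188], "grip": 255},
  {"rot": [-0.24, -0.667, 0.664], "xyz": [0.152, 0.179, 0.188], "grip": 255},
  {"rot": [-0.24, -0.667, 0.664], "xyz": [0.152, 0.179, 0.188], "grip": 255},
  {"rot": [-0.24, -0.667, 0.664], "xyz": [0.152, 0.179, 0.188], "grip": 255},
  {"rot": [-0.24, -0.667, 0.664], "xyz": [0.152, 0.179, 0.188], "grip": 255},
  {"rot": [-0.24, -0.667, 0.664], "xyz": [0.152, 0.179, 0.188], "grip": 255},
])

```text
clock: 12.45
tool_pos: [0.5886, 0.1537, 0.2014]
eef_rot: [0.849, 0.527, 0.02, -0.028]
contact_force: [1.9, -1.6, -1.0]
opening: 0.155
finger_force: 30.0
```

```bash
python3 -c "
from h import *
go([.5925,.1652,.086],Rt(60))"
```

```text
xyz [0.0047 0.0013 0.1159] rot [-0.0279 -0.0628  0.0627] t 12.45
```

>>> carry_out([
  {"rot": [-0.028, -0.063, 0.063], "xyz": [0.005, 0.001, 0.03], "grip": 255},
  {"rot": [-0.028, -0.063, 0.063], "xyz": [0.005, 0.001, 0.06], "grip": 255},
  {"rot": [-0.028, -0.063, 0.063], "xyz": [0.005, 0.001, 0.09], "grip": 255},
  {"rot": [-0.028, -0.063, 0.063], "xyz": [0.005, 0.001, 0.11], "grip": 255},
  {"rot": [-0.028, -0.063, 0.063], "xyz": [0.005, 0.001, 0.116], "grip": 255},
  {"rot": [-0.028, -0.063, 0.063], "xyz": [0.005, 0.001, 0.116], "grip": 255},
  {"rot": [-0.028, -0.063, 0.063], "xyz": [0.005, 0.001, 0.116], "grip": 255},
  {"rot": [-0.028, -0.063, 0.063], "xyz": [0.005, 0.001, 0.116], "grip": 255},
])

```text
clock: 13.12
tool_pos: [0.5923, 0.1677, 0.0881]
eef_rot: [0.865, 0.502, 0.003, -0.003]
contact_force: [0.6, -0.2, 0.1]
opening: 0.163
finger_force: 30.0
```

>>> carry_out([
  {"rot": [0, 0, 0], "xyz": [0, 0, 0], "grip": 255},
  {"rot": [0, 0, 0], "xyz": [0, 0, 0], "grip": 255},
  {"rot": [0, 0, 0], "xyz": [0, 0, 0], "grip": 255},
  {"rot": [0, 0, 0], "xyz": [0, 0, 0], "grip": 255},
  {"rot": [0, 0, 0], "xyz": [0, 0, 0], "grip": 255},
  {"rot": [0, 0, 0], "xyz": [0, 0, 0], "grip": 255},
])

```text
clock: 13.62
tool_pos: [0.5909, 0.1682, 0.087]
eef_rot: [0.864, 0.503, 0.002, -0.003]
contact_force: [-0.1, 0.6, -2.1]
opening: 0.154
finger_force: 30.0
```

```bash
python3 -c "
from h import *
a=r.snapshot('scene')[:,:,::-1];b=r.snapshot('side')[:,:,::-1]
cr=lambda im,x,y,w,h:cv2.resize(im[y:y+h,x:x+w],(400,300),interpolation=cv2.INTER_CUBIC)
cv2.imwrite('pics/c7.png',np.hstack([cr(a,280,160,160,120),cr(b,200,200,160,120)]))
t=r.get_state();T=R.from_quat(t['eef_rot']);print(t['tool_pos']+T.apply([-.163,0,-.019]),T.as_matrix()[:,0],t['qd'].round(3))"
```

```text
[0.51031803 0.02636023 0.10498768] [0.49411952 0.86937655 0.00550631] [ 0.001  0.001  0.    -0.001  0.001 -0.002  0.001]
```

View pics/c7.png

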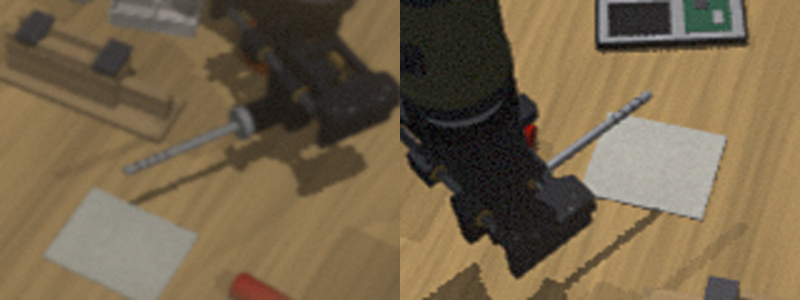

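The rod is held in free air. The tip is at (330.8,228) in the scene image and (300,238.4) in the side image. I'll triangulate it before handing in.

```bash
python3 -c "
from h import *
print(tri(cam('scene'),(330.8,228),cam('side'),(300,238.4)))
t=r.get_state();T=R.from_quat(t['eef_rot']);print(proj(cam('scene'),t['tool_pos']+T.apply([-.053,0,-.019])),'collar seen ~ (374,209)')"
```

```text
(array([0.51052063, 0.02792097, 0.10198449]), np.float64(0.002116515437511723))
[374.88999204 208.60903672] collar seen ~ (374,209)
```

The tip is over the card's centre (within about 4 mm), 0.102 m up, and the rod is level and still. Handing in.

```bash
python3 -c "
from plant import r
print(r.finish_job())"
```

```text
the job is handed in; nothing more can be done
None
```

The job is handed in, with no verdict returned: the rod was drawn from the rack, pushed into the dip tube to a rigid stop (about 17 N) at the collar's expected depth, held there over a second and drawn right out; it is now held level and still, tip within about 4 mm of the card's centre and 10 cm above it.

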